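# Re-zero the probe setting screw, lock it and clip on the keeper

### The arm

A 6-joint arm with a two-finger parallel gripper is mounted at the origin on the work surface. World frame = base frame: x ahead of the robot, y to its left, z up, the work surface at z = 0. Lengths are in m, angles in rad, forces in N, time in s.
With the tool pointing down it reaches from about 0.3 to 0.875 m from the base axis. Payload 6.4 kg.
Tool frame: the origin (TCP) lies midway between the tips of the shut fingers; the grasp point (between the pads) lies 19 mm behind it (grasp_offset is the distance from the TCP to the grasp point, in m); z points along the fingers, y is the line along which they close (so a half turn about z gives the same grasp; the last joint's range is limited). The gripper opens to 85 mm and grips with 20 to 120 N. Pads are 22 mm wide; open, the fingers measure 114 mm over their backs; the gripper's body (76 mm by 85 mm) begins 54 mm behind the grasp point. The pads swing forward as they close: fully open they stand 13 mm farther back than shut.
Start: joints at [-1.512, 0.181, 1.607, -0, 1.354, -0.206], TCP at [0.151, -0.555, 0.231] pointing down, gripper open.
Joint ranges: [-2.99, 2.99], [-0.89, 2.07], [0.3, 2.58], [-1.14, 4.28], [0, 2.63], [-3.12, 3.12]. Speed limits (rad/s): [2.57, 2.57, 3.01, 3.14, 3.14, 3.14].

### API

Orientations are given as a unit quaternion [w, x, y, z].
In Python, from bench import * gives the robot as it stands. The module is installed in compiled form; this text tells all that it offers.
- The arm moves only by the tool servo_tool, never from a script. Its argument "commands" is text: rows parted by semicolons, each of 7 numbers parted by spaces: the turn, a rotation vector about the tool's x, y, z in rad, then the shift along the tool's x, y, z in mm, then the opening, from 0 (shut) to 1 (fully open). In form: wx wy wz dx dy dz claw; .... A call has 1 to 5 rows; each row shifts and turns the commanded pose from where the row before left it, along the tool's axes as they then stand; what a row does not reach is not made up. A row lasts 1/8 s, in which the tool goes at most 62.5 mm and 10.7 degrees, less where a joint would pass 70% of its speed; a pose out of reach is approached as far as the arm can. A call with a gripper value outside its range is refused whole. The fingers move at their own pace and stop on an object; the grip force is fixed at half the most. Time passes only in rows, so rows that do not move let the fingers close. It gives the time, the measured TCP pose, the force, the opening and the grip force at its end, in the units of the state.
- get_obs(): the state, without advancing time (a new reading comes with each control period).
- camera(name): name is "scene" or "top" or "wrist"; returns the picture (400x640x3 uint8, blue, green, red); there is no depth.
- calibration(name): a dict with "fx", "fy", "cx", "cy" (pixels), "R" (3x3) and "t" (3): a world point X has camera coordinates R X + t. Camera axes: x right, y down, z forward; pixel columns grow to the right and rows downward; lengths in m; the calibration is good to about 2 mm. A picture is of the moment at which its call begins: read the wrist's pose just before it. calibration takes no time and is no camera call; for the wrist camera it gives the pose at the moment of the call.
- hand_in(): hands the job in; it is judged then, once.
The state is a dict: "time_s": time; "q": joint angles; "dq": joint speeds; "joint_efforts": joint torques, N m; "eef_pos": TCP position; "eef_rot": TCP orientation; "wrist_force": force on the tool from outside, world axes, zero at the start; "torque": the same for the moment, N m; "opening": opening from 0.0 (shut) to 1.0 (fully open); "grasp_force": force on a finger pad.
Only numpy, scipy, OpenCV 4.12 (cv2) and the standard library are available. Lean on these libraries where they do the work, as an engineer would, in place of code of your own. Each camera call takes 0.05 s, during which the arm holds its last target. There are 200 camera calls.

### The job

Loosen the lock ring on the blue setting unit, turn the black zero screw above it until its pointer lines up with the index mark on the base, and retighten the lock ring fully to its stop without disturbing the setting. Then fetch the hollow keeper clip from its rack slot and press it down over the seat beside the ring until it snaps fully home, without ramming it; let go, and leave the index mark and the other things on the bench as they are.

Things in the scene. Friction and masses are not known exactly. Their poses are not given: they have to be found in the camera images.
- unit: Blue setting unit, fixed: base plate 160 x 90 mm, 30 mm high. Origin at bench height on the vertical screw axis that lock ring and zero screw share; x points from there towards the keeper seat, z up. The plate spans x -58 to +102, y -45 to +45 mm; nothing on it is higher than 88 mm above the bench.
- lock_ring (a joint): Angle (rad) of the round knurled steel lock ring, 52 mm diameter, side face 36 to 58 mm above the bench. 0 = tight on its stop, tab pointing along the unit's +x, as at the start; grows as it is loosened, counterclockwise from above, to a stop at 1.3. Stiff (0.25 N m), stays where left. Loosen it by 0.6 or more; the zero screw must not be forced round before that.
- ring_tab (a point): Tip of the lock ring's one radial tab, 40 mm from the screw axis, 42 mm above the bench. The tab is 7 mm wide, 8 mm high and stands 14 mm out of the ring; fingers gripping the ring must keep clear of it and of the seat.
- zero_screw (a joint): Angle (rad) of the zero screw, a round black knob 30 mm diameter, side face 60 to 84 mm above the bench, coaxial above the ring. 0 = pointer along the unit's -x, positive counterclockwise from above, travel -1.7 to 0.9; about 0.05 N m; it does not rise. It starts clockwise of the index and must turn 0.6 to 1.8 rad counterclockwise.
- pointer (a point): Tip of the steel pointer on top of the zero screw, 21 mm from the screw axis, 86 mm above the bench. The pointer is a bar 4 mm wide and 4 mm high lying on the knob's top, sticking out 6 mm beyond the knob on that one side.
- mark (a point): Point on the index mark's radial line, 21 mm from the screw axis and 86 mm above the bench: where the pointer's tip must come. The mark itself is a steel bar 14 x 5 x 3 mm lying radially on the base plate's top, 41 to 55 mm from the axis, within 0.4 rad of the unit's -x side.
- seat (a point): Keeper seat: centre of its foot on the base plate's top, 62 mm from the screw axis along the unit's +x, 30 mm above the bench; axes as the unit's. A steel block 40 mm long (unit x), 17 mm wide, with a rounded top 22.5 mm above the plate and a spring plunger bar on each long side standing out to 13.2 mm from the middle.
- keeper: Keeper clip, loose, black plastic, 45 g: upside-down trough 56 mm long (x), 37 wide (y), 32 high; origin at the centre of its open underside, z up. Inside 45 x 28 mm; a notch 14 mm wide, 20 high in the foot of each end; one straddles the tight ring's tab. It goes on either way round, x along the unit's x. Home: origin on the seat point.
- rack: Aluminium rack, fixed; origin at the centre of its underside, x along its two slots, z up. Foot 56 x 112 x 6 mm; three upright walls 50 mm long (x), 8 mm thick, at y -52, 0 and +52 mm, tops 44 mm above the bench. Slot centres at y -26 and +26 mm; the keeper stands in one of them.
- spare: Solid steel block 56 x 37 x 24 mm, 350 g, loose, lying in the other slot: leave alone. Origin at the centre of its underside.
- sample: Upright steel test cylinder 40 mm diameter, 90 mm high, loose, near the unit: leave alone. Origin at the centre of its underside.
- holder: Black block 50 x 40 x 45 mm high, loose, near the unit: leave alone. Origin at the centre of its underside.
- jar: White jar with a red cap, 60 mm diameter, 85 mm high, loose, beyond the rack: leave alone. Origin at the centre of its underside.
- keeper_top (a point): Centre of the keeper's top. In its rack slot only its ends can be gripped (about 8 mm below the top); at the seat the ring is 8 mm from its end, so there hold it by its long sides: put it down on the bench to change grip. Pressed on, it meets the plungers 10 mm above home and snaps past at about 5 mm; the push peaks at 10 to 15 N, then springs draw it on down.
Mind the look-alikes: they are no part of the job. What is shaped like the keeper but orange or pink is not meant.

How it is judged:
By the outcome, as a careful person would: the job done as asked, in the order asked, and still so for the second after the job is handed in, with the robot touching nothing.
It also fails if it takes over 72 s, if anything falls off the work surface, if the arm or the gripper's body presses on something with over 40 N, if the wrist force passes 120 N, or if a joint passes its speed limit or range.

## Working session

There is one attempt and no reset: what is moved stays moved. The work goes in short steps, Python scripts to look and compute and a tool call to move; the robot and the scene stay as the last step left them, time stands still between calls to the robot, and variables do not carry over. Pictures are saved under pics/ and viewed, at most 10 in all, crops included, and the job is handed in when it is done.

Besides the shell and the picture viewer there is one more tool, called after ">>>" as name(argument=value, ...), one argument or row to a line, values as JSON. servo_tool: Moves the arm, as the interface text tells. Its arguments: {"type":"object","properties":{"commands":{"type":"string"}},"required":["commands"]}

```bash
mkdir -p pics
cat > h.py <<'E'
from bench import *
import numpy as np, cv2
from scipy.spatial.transform import Rotation as Ro
def ray(c,u,v,z):
    d=np.linalg.solve(np.array(c["R"]),np.array([(u-c["cx"])/c["fx"],(v-c["cy"])/c["fy"],1.]))
    o=-np.array(c["R"]).T@np.array(c["t"]); return o+d*(z-o[2])/d[2]
def proj(c,X):
    p=np.array(c["R"])@np.array(X)+np.array(c["t"]); return c["cx"]+c["fx"]*p[0]/p[2], c["cy"]+c["fy"]*p[1]/p[2]
def tri(c1,p1,c2,p2):
    A=[];b=[]
    for c,p in((c1,p1),(c2,p2)):
        R=np.array(c["R"]);t=np.array(c["t"]);o=-R.T@t
        d=R.T@np.array([(p[0]-c["cx"])/c["fx"],(p[1]-c["cy"])/c["fy"],1.]);d/=np.linalg.norm(d)
        P=np.eye(3)-np.outer(d,d);A.append(P);b.append(P@o)
    return np.linalg.lstsq(np.vstack(A),np.hstack(b),rcond=None)[0]
def rot():
    q=get_obs()["eef_rot"]; return Ro.from_quat([q[1],q[2],q[3],q[0]])
E
python3 - <<'E'
from h import *
for n in("scene","top"):
    cv2.imwrite(f"pics/{n}0.png",camera(n)); c=calibration(n); print(n,c["fx"],-np.array(c["R"]).T@np.array(c["t"]))
o=get_obs();print(o["time_s"],o["eef_rot"],rot().as_matrix().round(2))
E
```

```text
scene 419.28736054505686 [ 1.08857437 -0.47981438  0.71400623]
top 373.46026157592075 [ 0.49450006 -0.00591279  0.92092307]
0.1 [-7.91006009e-04  9.91247125e-01  1.32017086e-01  2.84940084e-05] [[ 0.97  0.26 -0.  ]
 [ 0.26 -0.97  0.  ]
 [ 0.   -0.   -1.  ]]
```

View pics/top0.png

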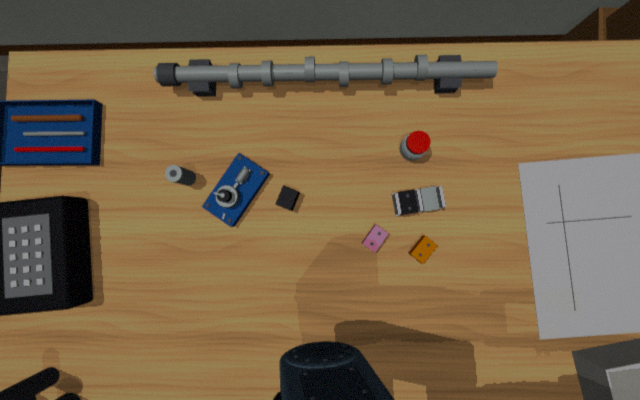

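View pics/scene0.png

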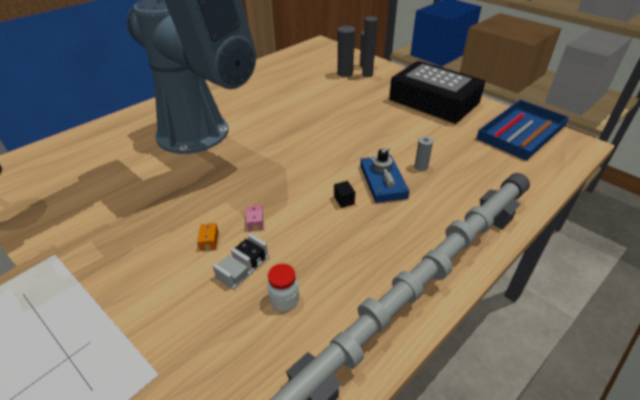

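Top view: the unit is at about (236,190), ring and screw near (227,197), seat near (247,175). The black keeper is in the left rack slot (407,202), the spare on the right (431,200), the holder at (288,198), the sample at (177,173) and the jar at (417,145).

Run:
```python
from h import *
c=calibration("top");im=cv2.imread("pics/top0.png");hsv=cv2.cvtColor(im,cv2.COLOR_BGR2HSV)
m=cv2.inRange(hsv,(100,120,40),(125,255,255));m[:,:150]=0;m[:,330:]=0
cs=max(cv2.findContours(m,0,2)[0],key=cv2.contourArea);r=cv2.minAreaRect(cs);print(r)
P=np.array([ray(c,*p,.03) for p in cv2.boxPoints(r)]);print(P.round(3),P.mean(0).round(3),[np.linalg.norm(P[i]-P[i-1]).round(3) for i in range(4)])
for n,p,z in(("knob",(222,196),.08),("ring",(227,197),.058),("keeper",(407,202),.035),("spare",(431,200),.03),("holder",(288,198),.045),("sample",(174,171),.09),("jar",(418,142),.085)):print(n,ray(c,*p,z).round(3))
w=calibration("wrist");print(w["fx"],w["cx"],w["cy"],np.array(w["R"]).round(2),-np.array(w["R"]).T@np.array(w["t"]))
print(get_obs()["eef_pos"])
```

```text
((235.1754913330078, 189.43585205078125), (36.400394439697266, 65.24271392822266), 34.38034439086914)
[[0.535 0.313 0.03 ]
 [0.666 0.225 0.03 ]
 [0.615 0.151 0.03 ]
 [0.486 0.239 0.03 ]] [0.576 0.232 0.03 ] [np.float64(0.089), np.float64(0.158), np.float64(0.09), np.float64(0.156)]
knob [0.556 0.249 0.08 ]
ring [0.555 0.244 0.058]
keeper [ 0.543 -0.178  0.035]
spare [ 0.548 -0.236  0.03 ]
holder [0.553 0.102 0.045]
sample [0.613 0.357 0.09 ]
jar [ 0.675 -0.196  0.085]
302.14163884051123 324.64623385325075 196.4473798283081 [[ 0.26 -0.97 -0.  ]
 [-0.91 -0.25  0.32]
 [-0.31 -0.08 -0.95]] [ 0.23074025 -0.53245707  0.37229218]
[ 0.15045915 -0.55443936  0.23047444]
```

>>> servo_tool(
  commands="0 0 0 47 -23.5 0 1; 0 0 0 47 -23.5 0 1; 0 0 0 47 -23.5 0 1; 0 0 0 47 -23.5 0 1; 0 0 0 47 -23.5 0 1",
)

```text
time_s: 0.72
eef_pos: [0.3475, -0.3786, 0.231]
eef_rot: [-0.0, 0.991, 0.132, -0.0]
wrist_force: [0.7, -0.5, -0.2]
opening: 1.002
grasp_force: 0.0
```

>>> servo_tool(
  commands="0 0 0 47 -23.5 0 1; 0 0 0 47 -23.5 0 1; 0 0 0 47 -23.5 0 1; 0 0 0 47 -23.5 0 1; 0 0 0 47 -23.5 0 1",
)

```text
time_s: 1.35
eef_pos: [0.5436, -0.2037, 0.2309]
eef_rot: [-0.0, 0.991, 0.132, -0.0]
wrist_force: [-0.3, -1.2, 0.6]
opening: 1.002
grasp_force: 0.0
```

```bash
cat >> h.py <<'E'
import pickle
def snap(n):
    c=calibration("wrist");c={k:np.array(v) for k,v in c.items()};im=camera("wrist");cv2.imwrite(f"pics/{n}.png",im);pickle.dump(c,open(f"pics/{n}.pkl","wb"))
    o=get_obs();print(n,"t",round(o["time_s"],2),"pos",np.round(o["eef_pos"],4),"yaw",np.degrees(np.arctan2(*rot().as_matrix()[[1,0],0])).round(2),"q6",round(o["q"][5],2),"F",np.round(o["wrist_force"],1),"T",np.round(o["torque"],2),"op",round(o["opening"],3),round(o["grasp_force"],1));return im,c
def load(n): return cv2.imread(f"pics/{n}.png"),pickle.load(open(f"pics/{n}.pkl","rb"))
E
python3 -c "
from h import *
snap('rackA')"
```

```text
rackA t 1.4 pos [ 0.5472 -0.1992  0.231 ] yaw 15.35 q6 0.75 F [-1.6  3.4  1.2] T [ 0.1   0.05 -0.02] op 0.997 0.0
```

View pics/rackA.png

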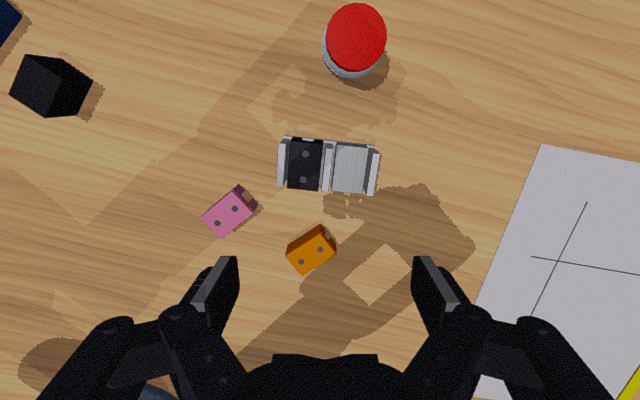

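Wrist view: the keeper is in the left slot, centred at about (304,165), with the spare at (351,168). The orange and pink look-alikes are off the rack. Next I look at the unit.

>>> servo_tool(
  commands="0 0 0 15.5 -53.5 0 1; 0 0 0 15.5 -53.5 0 1; 0 0 0 15.5 -53.5 0 1; 0 0 0 15.5 -53.5 0 1; 0 0 0 15.5 -53.5 0 1",
)

```text
time_s: 2.02
eef_pos: [0.547, 0.075, 0.231]
eef_rot: [-0.0, 0.991, 0.132, -0.0]
wrist_force: [-0.1, -0.3, 0.4]
opening: 0.998
grasp_force: 0.0
```

>>> servo_tool(
  commands="0 0 0 15.5 -53.5 20 1; 0 0 0 15.5 -53.5 40 1; 0 0 0 15.5 -53.5 35 1; 0 0 0 0 0 0 1",
)

```text
time_s: 2.52
eef_pos: [0.5467, 0.2355, 0.1373]
eef_rot: [-0.0, 0.991, 0.134, -0.004]
wrist_force: [0.1, -0.4, -0.6]
opening: 0.998
grasp_force: 0.0
```

```bash
python3 -c "
from h import *
snap('uA')"
```

```text
uA t 2.58 pos [0.5482 0.2339 0.1392] yaw 15.36 q6 1.51 F [ 0.3 -1.   0.7] T [-0.01  0.02  0.02] op 1.002 0.0
```

>>> servo_tool(
  commands="0 0 -0.18 0 0 0 1; 0 0 -0.18 0 0 0 1; 0 0 -0.18 0 0 0 1; 0 0 -0.18 0 0 0 1; 0 0 -0.18 0 0 0 1",
)

```text
time_s: 3.2
eef_pos: [0.5512, 0.2312, 0.1429]
eef_rot: [0.001, 0.834, 0.552, 0.001]
wrist_force: [-0.3, 0.6, -0.0]
opening: 0.999
grasp_force: 0.0
```

>>> servo_tool(
  commands="0 0 -0.18 0 0 0 1; 0 0 -0.18 0 0 0 1; 0 0 -0.18 0 0 0 1; 0 0 -0.18 0 0 0 1; 0 0 -0.18 0 0 0 1",
)

```text
time_s: 3.82
eef_pos: [0.5512, 0.2312, 0.1429]
eef_rot: [0.001, 0.511, 0.86, 0.0]
wrist_force: [0.0, -0.0, 0.0]
opening: 0.999
grasp_force: 0.0
```

>>> servo_tool(
  commands="0 0 -0.13 0 0 0 1; 0 0 0 0 0 0 1",
)

```text
time_s: 4.08
eef_pos: [0.551, 0.2315, 0.1427]
eef_rot: [0.001, 0.457, 0.889, 0.0]
wrist_force: [-0.1, -0.0, -0.8]
opening: 1.001
grasp_force: 0.0
```

```bash
python3 -c "
from h import *
b,_=snap('uB');a,_=load('uA')
cv2.imwrite('pics/u.png',cv2.resize(np.hstack([a[:,100:560],b[:,100:560]]),(800,348),interpolation=3))"
```

```text
uB t 4.12 pos [0.5509 0.2317 0.1425] yaw 125.52 q6 -0.42 F [ 0.8 -0.2  0.7] T [-0.03 -0.02  0.06] op 0.999 0.0
```

View pics/u.png

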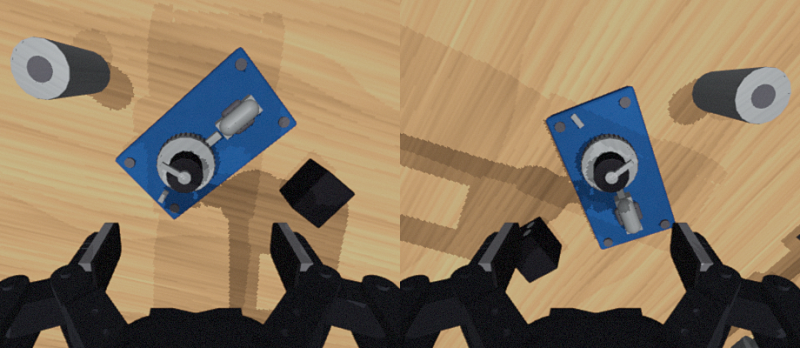

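Both views show the unit from above. In uA (scaled) the knob is at (185,178), with the pointer tip at (167,167), the mark at (165,197) and the seat at (240,117). In uB the knob is at (610,168), with the pointer tip at (630,158), the mark at (577,120) and the seat at (629,215).

```bash
cat > m.py <<'E'
from h import *
def plate(n):
    im,c=load(n);hsv=cv2.cvtColor(im,cv2.COLOR_BGR2HSV)
    m=cv2.inRange(hsv,(100,130,60),(125,255,255));m=cv2.morphologyEx(m,cv2.MORPH_OPEN,np.ones((3,3)))
    k=max(cv2.findContours(m,0,1)[0],key=cv2.contourArea)[:,0]
    P=np.array([ray(c,*p,.03)[:2] for p in k]).astype(np.float32)
    (cx,cy),s,a=cv2.minAreaRect((P*1000));
    if s[0]<s[1]:a-=90
    return (cx,cy),s,a
def bright(n,z0,box,thr=135):
    im,c=load(n);g=im.astype(int);x0,y0,x1,y1=box
    sat=cv2.cvtColor(im,cv2.COLOR_BGR2HSV)[...,1]
    m=((im.min(2)>thr)&(sat<70)).astype(np.uint8)*255;q=np.zeros_like(m);q[y0:y1,x0:x1]=m[y0:y1,x0:x1]
    return q,c
if __name__=="__main__":
    for n in("uA","uB"):print(n,plate(n))
    for n,k in(("uA",(185,178)),("uB",(610-400,168))):
        im,c=load(n);u,v=int(k[0]/.87)+100,int(k[1]/.87)
        cv2.imwrite(f"pics/{n}c.png",cv2.resize(im[v-75:v+75,u-75:u+75],(600,600),interpolation=cv2.INTER_CUBIC));print(u-75,v-75)
    cv2.imwrite("pics/uc.png",cv2.resize(np.hstack([cv2.imread("pics/uAc.png"),cv2.imread("pics/uBc.png")]),(800,400)))
E
python3 m.py
```

```text
uA ((575.142333984375, 235.48431396484375), (87.9122543334961, 155.84536743164062), -33.85717010498047)
uB ((572.6450805664062, 236.34280395507812), (87.56298065185547, 157.9770965576172), -33.90585708618164)
237 129
266 118
```

View pics/uc.png

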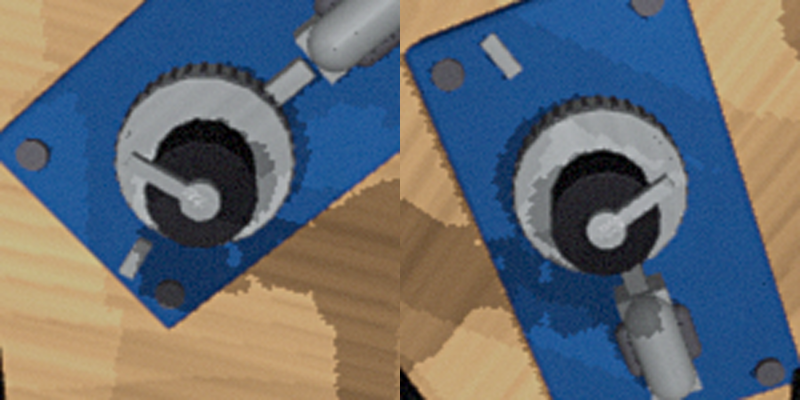

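The hub is at (200,202) in crop A and (207,231) in crop B. The pointer tips are at (134,155) and (272,182). The mark ends are at (127,271)-(145,243) and (87,40)-(115,73).

Run:
```python
from h import *
_,cA=load("uA");_,cB=load("uB")
A=lambda x,y:(237+x/2.667-.3,129+y/2.667-.3);B=lambda x,y:(266+x/2.667-.3,118+y/2.667-.3)
def T(a,b):return tri(cA,A(*a),cB,B(*b))
for n,a,b,z in(("hub",(200,202),(207,231),.088),("tip",(134,155),(272,182),.088),("m1",(127,271),(87,40),.033),("m2",(145,243),(115,73),.033)):
    print(n,(1000*T(a,b)).round(1),(1000*ray(cA,*A(*a),z)).round(1),(1000*ray(cB,*B(*b),z)).round(1))
# ring top ellipse: grey-disc extents
for n,f,e in(("A",A,((116,158),(293,158),(204,75),(200,245))),("B",B,((515,190),(686,190),(600,107),(600,275)))):
    c=cA if n=="A" else cB
    p=np.array([ray(c,*f(x-(400 if n=="B" else 0),y),.058)[:2] for x,y in e])*1000
    print(n,p.round(1).tolist())
```

```text
hub [555.8 247.6  87.5] [556.  247.6  88. ] [555.7 247.8  88. ]
tip [562.4 267.1  83.8] [563.7 266.5  88. ] [561.2 268.1  88. ]
m1 [503.2 261.8  30. ] [504.7 261.9  33. ] [503.1 262.1  33. ]
m2 [515.9 258.5  32.1] [516.3 258.4  33. ] [515.9 258.8  33. ]
A [[551.3, 272.5], [564.8, 223.6], [581.4, 254.3], [531.4, 242.4]]
B [[534.1, 234.5], [575.1, 263.8], [539.7, 269.0], [570.7, 227.2]]
```

>>> servo_tool(
  commands="0 0 0 10 13.5 0 1; 0 0 0 0 0 40 1; 0 0 0 0 0 40 1; 0 0 0 0 0 25 1; 0 0 0 0 0 9 1",
)

```text
time_s: 4.75
eef_pos: [0.5543, 0.2491, 0.0257]
eef_rot: [-0.001, 0.456, 0.89, -0.001]
wrist_force: [-0.0, 0.4, 0.6]
opening: 1.005
grasp_force: 0.0
```

>>> servo_tool(
  commands="0 0 0 0 0 0 0.75; 0 0 0 0 0 0 0.75; 0 0 0 0 0 0 0.75",
)

```text
time_s: 5.12
eef_pos: [0.5562, 0.249, 0.0289]
eef_rot: [0.001, 0.456, 0.89, 0.001]
wrist_force: [0.2, 0.3, 0.6]
opening: 0.751
grasp_force: 0.0
```

```bash
python3 -c "
from h import *
snap('g1')"
```

```text
g1 t 5.17 pos [0.5561 0.2489 0.0288] yaw 125.74 q6 -0.4 F [0.3 0.2 0.4] T [0.02 0.04 0.02] op 0.748 0.0
```

View pics/g1.png

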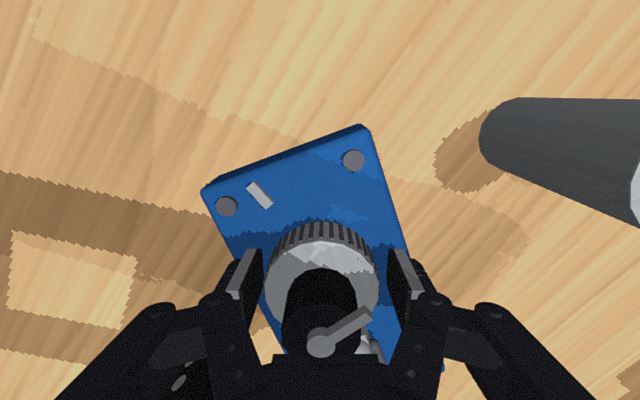

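The fingers straddle the ring evenly, at columns 262 and 388, clear of tab and knob. I close and loosen.

>>> servo_tool(
  commands="0 0 0 0 0 0 0; 0 0 0 0 0 0 0; 0 0 0 0 0 0 0",
)

```text
time_s: 5.55
eef_pos: [0.555, 0.2482, 0.0287]
eef_rot: [-0.0, 0.456, 0.89, -0.001]
wrist_force: [-5.5, -3.5, 8.7]
opening: 0.588
grasp_force: 61.3
```

>>> servo_tool(
  commands="0 0 -0.1 0 0 0 0; 0 0 -0.15 0 0 0 0; 0 0 -0.15 0 0 0 0; 0 0 -0.15 0 0 0 0; 0 0 -0.15 0 0 0 0",
)

```text
time_s: 6.18
eef_pos: [0.5545, 0.2476, 0.0288]
eef_rot: [-0.001, 0.121, 0.993, -0.001]
wrist_force: [-8.0, -6.9, 11.0]
opening: 0.588
grasp_force: 61.7
```

>>> servo_tool(
  commands="0 0 -0.15 0 0 0 0; 0 0 0 0 0 0 0; 0 0 0 0 0 0 0",
)

```text
time_s: 6.55
eef_pos: [0.5545, 0.2475, 0.0288]
eef_rot: [-0.001, 0.048, 0.999, -0.001]
wrist_force: [-8.2, -7.2, 12.4]
opening: 0.595
grasp_force: 61.7
```

```bash
python3 -c "
from h import *
snap('g2')"
```

```text
g2 t 6.6 pos [0.5545 0.2475 0.0288] yaw 174.49 q6 -1.25 F [-7.  -6.1 11.2] T [-0.79  1.12  0.25] op 0.588 61.7
```

>>> servo_tool(
  commands="0 0 0 0 0 0 0.75; 0 0 0 0 0 0 0.75; 0 0 0 0 0 -40 0.75; 0 0 0.17 0 0 -40 0.75; 0 0 0.17 0 0 -34 0.75",
)

```text
time_s: 7.22
eef_pos: [0.5557, 0.2489, 0.1432]
eef_rot: [0.001, 0.219, 0.976, 0.0]
wrist_force: [1.6, 1.0, -0.3]
opening: 0.746
grasp_force: 0.0
```

>>> servo_tool(
  commands="0 0 0.17 0 0 0 0.75; 0 0 0.17 0 0 0 0.75; 0 0 0.17 0 0 0 0.75; 0 0 0.17 0 0 0 0.75; 0 0 0.17 0 0 0 0.75",
)

```text
time_s: 7.85
eef_pos: [0.5554, 0.2489, 0.1416]
eef_rot: [0.0, 0.602, 0.798, 0.0]
wrist_force: [0.3, -0.3, -0.1]
opening: 0.75
grasp_force: 0.0
```

>>> servo_tool(
  commands="0 0 0.17 0 0 0 0.75; 0 0 0 0 0 0 0.75",
)

```text
time_s: 8.1
eef_pos: [0.5553, 0.2488, 0.1415]
eef_rot: [0.0, 0.665, 0.747, 0.0]
wrist_force: [1.0, 0.8, -0.2]
opening: 0.752
grasp_force: 0.0
```

Run:
```python
from h import *
im,c=snap('s1');u,v=map(int,proj(c,(.5556,.2477,.07)));print(u,v)
cv2.imwrite('pics/s1c.png',cv2.resize(im[v-75:v+75,u-75:u+75],(600,600),interpolation=cv2.INTER_CUBIC))
```

```text
s1 t 8.15 pos [0.5553 0.2488 0.1415] yaw 96.74 q6 0.11 F [0.4 0.3 0.5] T [ 0.01 -0.05  0.  ] op 0.749 0.0
324 211
```

View pics/s1c.png

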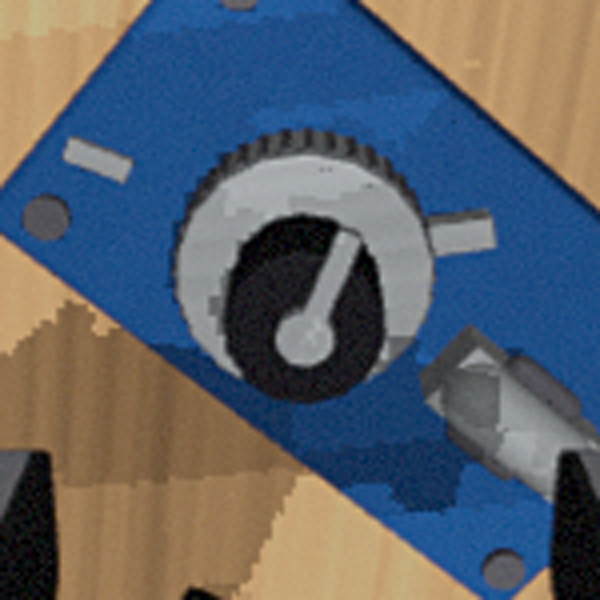

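The tab has turned to (463,232), so the ring is loosened. The hub is at (304,338), the pointer tip at (348,238) and the mark runs (67,149)-(130,170).

Run:
```python
from h import *
_,c=load("s1");f=lambda x,y:(249+x/4-.4,136+y/4-.4)
R=lambda p,z:ray(c,*f(*p),z)[:2]*1000
h=R((304,338),.088);t=R((348,238),.088);m1=R((67,149),.033);m2=R((130,170),.033);tb=R((492,232),.046);t0=R((430,235),.046)
a=lambda d:np.degrees(np.arctan2(d[1],d[0])).round(1)
ax=np.array([555.6,247.7])
print(h,t,a(t-h),m1,m2,a(m1-ax),a(m2-ax),a(m1-m2),tb,a(tb-ax),a(t0-ax))
```

```text
[555.55321515 248.23798489] [560.86734261 267.48723253] 74.6 [503.06156634 262.31804987] [516.72150851 259.24204008] 164.5 163.5 167.3 [593.51805158 258.40153858] 15.8 18.7
```

>>> servo_tool(
  commands="0 0 0 -1 0 40 0.7; 0 0 0 0 0 30 0.6; 0 0 0 0 0 9.5 0.6; 0 0 0 0 0 0 0; 0 0 0 0 0 0 0",
)

```text
time_s: 8.78
eef_pos: [0.5556, 0.2478, 0.0629]
eef_rot: [0.0, 0.665, 0.747, 0.0]
wrist_force: [-1.5, 0.3, -2.5]
opening: 0.328
grasp_force: 59.6
```

>>> servo_tool(
  commands="0 0 0 0 0 0 0; 0 0 0 0 0 0 0; 0 0 -0.12 0 0 0 0; 0 0 -0.15 0 0 0 0; 0 0 -0.15 0 0 0 0",
)

```text
time_s: 9.4
eef_pos: [0.5554, 0.2477, 0.0628]
eef_rot: [0.0, 0.493, 0.87, 0.0]
wrist_force: [-3.5, -1.7, 2.6]
opening: 0.326
grasp_force: 60.1
```

```bash
python3 -c "
from h import *
snap('s2')"
```

```text
s2 t 9.45 pos [0.5554 0.2477 0.0629] yaw 121.21 q6 -0.32 F [-3.9 -1.7  3.1] T [-0.13  0.59  0.02] op 0.326 60.2
```

View pics/s2.png

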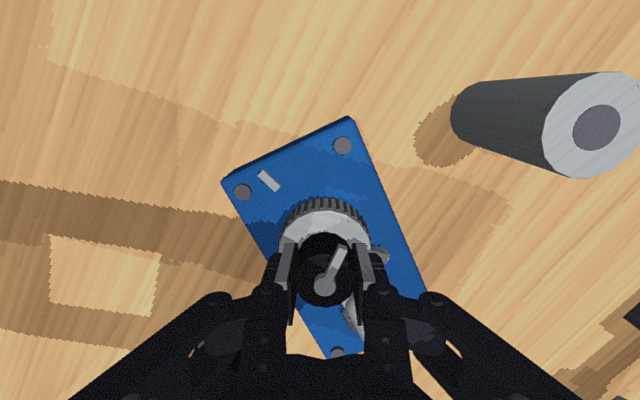

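The pointer turns with the gripper: hub (325,286), tip (341,252). I continue turning.

>>> servo_tool(
  commands="0 0 -0.15 0 0 0 0; 0 0 -0.15 0 0 0 0; 0 0 -0.15 0 0 0 0; 0 0 -0.15 0 0 0 0; 0 0 -0.15 0 0 0 0",
)

```text
time_s: 10.07
eef_pos: [0.5551, 0.2474, 0.0628]
eef_rot: [-0.0, 0.142, 0.99, -0.0]
wrist_force: [-5.9, -2.5, 3.6]
opening: 0.331
grasp_force: 60.3
```

>>> servo_tool(
  commands="0 0 -0.15 0 0 0 0; 0 0 -0.15 0 0 0 0; 0 0 -0.1 0 0 0 0; 0 0 0 0 0 0 0; 0 0 0 0 0 0 0",
)

```text
time_s: 10.7
eef_pos: [0.5551, 0.2473, 0.0629]
eef_rot: [-0.0, -0.055, 0.998, -0.0]
wrist_force: [-4.7, -3.3, 4.9]
opening: 0.328
grasp_force: 60.3
```

Run:
```python
from h import *
im,c=snap('s3');u,v=map(int,proj(c,(.5556,.248,.088)));print(u,v)
cv2.imwrite('pics/s3c.png',cv2.resize(im[v-100:v+40,u-100:u+100],(800,560),interpolation=cv2.INTER_CUBIC))
```

```text
s3 t 10.75 pos [0.5552 0.2472 0.0629] yaw -173.64 q6 -1.46 F [-5.4 -3.1  4.2] T [-0.42  0.87  0.05] op 0.329 60.3
325 287
```

View pics/s3c.png

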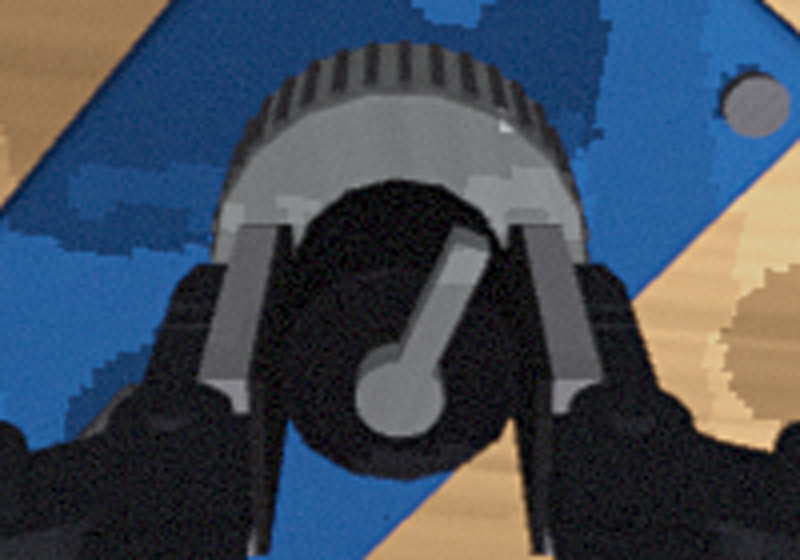

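The pointer is still gripped: hub (401,392), tip centre (472,240) in the crop. The mark isn't clearly visible, so I check by rays.

Run:
```python
from h import *
_,c=load("s3");f=lambda x,y:(225+x/4-.4,187+y/4-.4)
h=ray(c,*f(401,392),.088);t=ray(c,*f(472,240),.088);d=t-h
print(h,t,np.degrees(np.arctan2(d[1],d[0])),np.linalg.norm(d),[((np.array(proj(c,m))-(225,187))*4).round() for m in((.5035,.262,.033),(.5162,.2588,.033))])
```

```text
[0.55409191 0.24768529 0.088     ] [0.53409583 0.25316802 0.088     ] 164.666893710795 0.0207341078210376 [array([ 538., -129.]), array([504., -46.])]
```

```bash
cat > mk.py <<'E'
from h import *
def comp(n,ctr,z,r=14,thr=110):
    "axis line of bright grey blob near pixel ctr, mapped to plane z (mm)"
    im,c=load(n);s=cv2.cvtColor(im,cv2.COLOR_BGR2HSV);u,v=map(int,ctr)
    m=((s[...,1]<75)&(s[...,2]>thr)).astype(np.uint8);w=np.zeros_like(m);w[v-r:v+r,u-r:u+r]=m[v-r:v+r,u-r:u+r]
    k,l,st,ce=cv2.connectedComponentsWithStats(w);i=1+np.argmax(st[1:,4]);ys,xs=np.where(l==i)
    P=np.array([ray(c,x,y,z)[:2]*1000 for x,y in zip(xs,ys)]);m0=P.mean(0);_,_,V=np.linalg.svd(P-m0);return m0,V[0],len(P)
if __name__=="__main__":
    import sys
    for n in sys.argv[1:]:
        _,c=load(n);m0,d,k=comp(n,proj(c,(.51,.2604,.033)),.033)
        e=m0-np.array([555.5,247.9]);print(n,m0.round(1),k,"line",np.degrees(np.arctan2(d[1],d[0])).round(1),"radial",np.degrees(np.arctan2(e[1],e[0])).round(1),np.linalg.norm(e).round(1))
E
python3 mk.py uA uB s1 s2 s3
```

```text
uA [507.8 261.3] 57 line 173.2 radial 164.3 49.5
uB [509.2 260.7] 119 line -14.8 radial 164.6 48.0
s1 [509.6 260.6] 99 line -15.2 radial 164.5 47.6
s2 [509.4 260.8] 213 line -14.0 radial 164.4 47.8
s3 [509.  260.3] 227 line -15.5 radial 165.1 48.1
```

>>> servo_tool(
  commands="0 0 0 0 0 0 0.75; 0 0 0 0 0 0 0.75; 0 0 0 0 0 0 0.75; 0 0 0.105 0 0 -30 0.75; 0 0 0.105 0 0 -30 0.75",
)

```text
time_s: 11.38
eef_pos: [0.5552, 0.2477, 0.1225]
eef_rot: [-0.0, 0.05, 0.999, -0.0]
wrist_force: [0.3, 1.0, 0.7]
opening: 0.751
grasp_force: 0.0
```

>>> servo_tool(
  commands="0 0 0 0 0 0 0.75; 0 0 0 0 0 0 0.75",
)

```text
time_s: 11.62
eef_pos: [0.555, 0.2476, 0.1214]
eef_rot: [-0.0, 0.048, 0.999, -0.0]
wrist_force: [-0.4, 0.2, -0.3]
opening: 0.754
grasp_force: 0.0
```

```bash
python3 - <<'E'
from h import *
im,c=snap('s4');u,v=map(int,proj(c,(.5556,.248,.088)));print(u,v)
cv2.imwrite('pics/s4c.png',cv2.resize(im[v-100:v+40,u-100:u+100],(800,560),interpolation=cv2.INTER_CUBIC))
from mk import comp
h,_,_=comp('s4',(u,v),.088,6,100);print(h)
for k in (10,):
  m=comp('s4',(u,v),.088,20,100);print(m)
E
python3 mk.py s4
```

```text
s4 t 11.68 pos [0.5546 0.2475 0.1208] yaw 174.51 q6 -1.25 F [ 0.1 -1.  -0.4] T [-0.02 -0.02  0.03] op 0.756 0.0
324 231
[554.67139606 247.432621  ]
(array([551.87043502, 248.57408345]), array([ 0.9613541 , -0.27531489]), 261)
s4 [509.2 260.4] 130 line -15.5 radial 164.9 48.0
```

View pics/s4c.png

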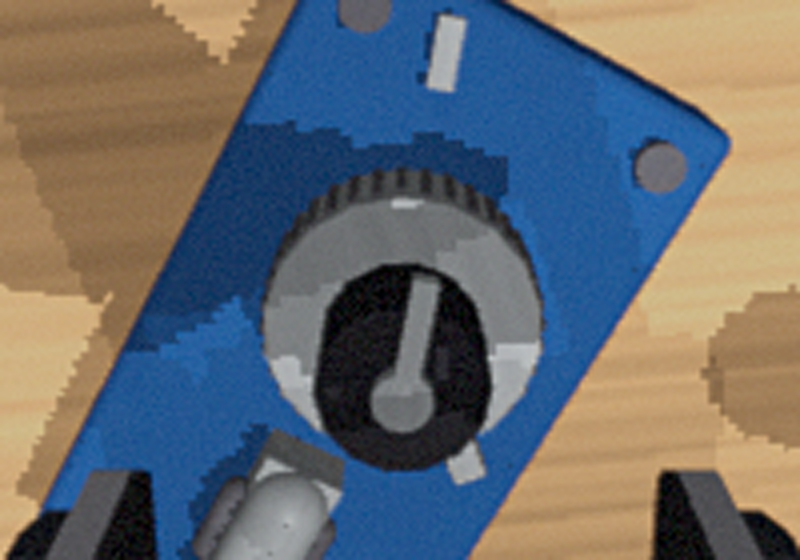

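Pointer hub (403,402), tip (427,278), about 164.0–164.7°. The mark runs (436,90)-(449,16), about 164.5–164.9°, so they're aligned. I regrip the ring and tighten.

>>> servo_tool(
  commands="0 0 0 0 0 40 0.8; 0 0 0 0 0 40 0.8; 0 0 0 0 0 13 0.8; 0 0 0 0 0 0 0.8; 0 0 0 0 0 0 0",
)

```text
time_s: 12.3
eef_pos: [0.5565, 0.2476, 0.0306]
eef_rot: [0.001, 0.048, 0.999, -0.0]
wrist_force: [-5.7, -24.0, 18.6]
opening: 0.605
grasp_force: 14.1
```

>>> servo_tool(
  commands="0 0 0 0 0 0 0; 0 0 0 0 0 0 0; 0 0 0.12 0 0 0 0; 0 0 0.15 0 0 0 0; 0 0 0.15 0 0 0 0",
)

```text
time_s: 12.92
eef_pos: [0.5563, 0.2469, 0.031]
eef_rot: [0.001, 0.257, 0.966, -0.0]
wrist_force: [-2.7, -6.9, 7.1]
opening: 0.592
grasp_force: 62.7
```

>>> servo_tool(
  commands="0 0 0.15 0 0 0 0; 0 0 0.15 0 0 0 0; 0 0 0.08 0 0 0 0; 0 0 0.03 0 0 0 0; 0 0 0 0 0 0 0",
)

```text
time_s: 13.55
eef_pos: [0.5561, 0.2467, 0.0311]
eef_rot: [0.001, 0.447, 0.895, -0.0]
wrist_force: [-4.4, -7.3, 7.2]
opening: 0.592
grasp_force: 63.0
```

```bash
python3 -c "
from h import *
snap('r1')"
```

```text
r1 t 13.6 pos [0.5561 0.2467 0.031 ] yaw 126.89 q6 -0.42 F [-4.1 -6.6  6.6] T [-1.26  0.73 -0.17] op 0.595 63.0
```

>>> servo_tool(
  commands="0 0 0.025 0 0 0 0; 0 0 0 0 0 0 0",
)

```text
time_s: 13.85
eef_pos: [0.5561, 0.2467, 0.031]
eef_rot: [0.001, 0.458, 0.889, -0.0]
wrist_force: [-4.1, -7.5, 8.0]
opening: 0.591
grasp_force: 63.0
```

```bash
python3 -c "
from h import *
snap('r2')"
```

```text
r2 t 13.9 pos [0.5561 0.2467 0.031 ] yaw 125.52 q6 -0.39 F [-3.6 -7.8  8.3] T [-1.21  0.69  0.21] op 0.593 63.0
```

>>> servo_tool(
  commands="0 0 0.025 0 0 0 0; 0 0 0 0 0 0 0",
)

```text
time_s: 14.15
eef_pos: [0.5565, 0.2461, 0.0311]
eef_rot: [0.002, 0.469, 0.883, -0.001]
wrist_force: [-3.0, -8.2, 6.4]
opening: 0.59
grasp_force: 63.0
```

```bash
python3 -c "
from h import *
snap('r3')"
```

```text
r3 t 14.2 pos [0.5565 0.246  0.0311] yaw 124.07 q6 -0.37 F [-4.1 -9.2  7.2] T [-1.67  0.49  0.1 ] op 0.59 63.0
```

>>> servo_tool(
  commands="0 0 0.025 0 0 0 0; 0 0 0 0 0 0 0",
)

```text
time_s: 14.45
eef_pos: [0.5569, 0.2455, 0.0311]
eef_rot: [0.002, 0.48, 0.877, -0.001]
wrist_force: [-0.5, -12.1, 5.8]
opening: 0.589
grasp_force: 62.9
```

```bash
python3 -c "
from h import *
snap('r4')"
```

```text
r4 t 14.5 pos [0.5569 0.2455 0.0311] yaw 122.61 q6 -0.34 F [ -1.8 -11.3   6.4] T [-2.1   0.37 -0.09] op 0.593 62.9
```

>>> servo_tool(
  commands="0 0 0 0 0 0 0.8; 0 0 0 0 0 0 0.8; 0 0 0 0 0 -40 0.8; 0 0 0 0 0 -40 0.8; 0 0 0 0 0 -30 0.8",
)

```text
time_s: 15.12
eef_pos: [0.5561, 0.2484, 0.1414]
eef_rot: [0.001, 0.48, 0.877, 0.001]
wrist_force: [-0.3, -0.9, 0.0]
opening: 0.8
grasp_force: 0.0
```

>>> servo_tool(
  commands="0 0 0 0 0 0 1; 0 0 0 0 0 0 1",
)

```text
time_s: 15.38
eef_pos: [0.5548, 0.2478, 0.1383]
eef_rot: [-0.0, 0.48, 0.877, -0.0]
wrist_force: [-1.1, 0.0, -0.7]
opening: 1.002
grasp_force: 0.0
```

```bash
python3 - <<'E'
from h import *
from mk import comp
im,c=snap('v1');u,v=map(int,proj(c,(.5556,.248,.07)));print(u,v)
cv2.imwrite('pics/v1c.png',cv2.resize(im[v-85:v+65,u-100:u+100],(800,600),interpolation=cv2.INTER_CUBIC))
print(comp('v1',proj(c,(.5556,.248,.088)),.088,20,100))
E
python3 mk.py v1
```

```text
v1 t 15.43 pos [0.5544 0.2477 0.1376] yaw 122.62 q6 -0.34 F [ 0.3  0.6 -0.6] T [0.02 0.01 0.01] op 1.0 0.0
325 211
(array([549.79101576, 249.65865947]), array([ 0.96410254, -0.26553022]), 297)
v1 [509.5 260.7] 117 line -13.0 radial 164.4 47.8
```

View pics/v1c.png

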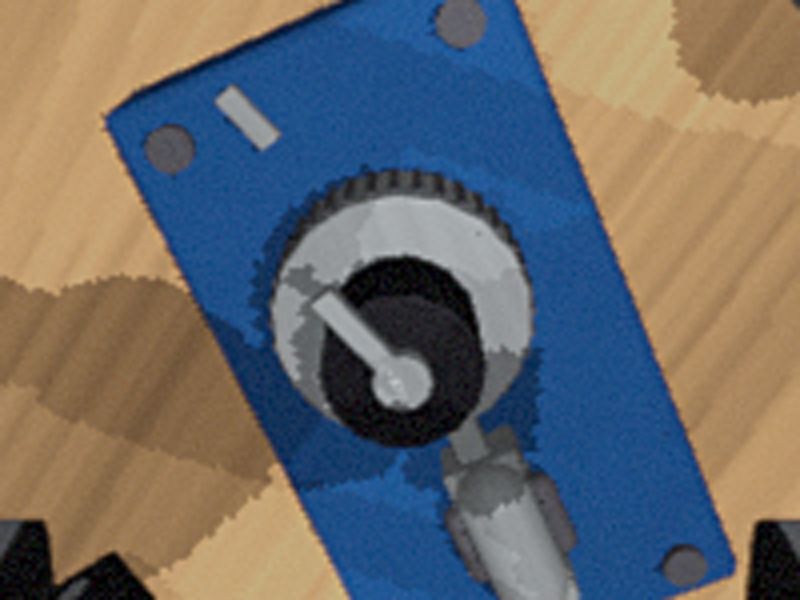

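That's one picture over the viewing limit, so from here I use numbers only. The tab points at the seat at (467,440). The pointer runs hub (403,381) to tip (322,297), towards the mark at (247,118).

Run:
```python
from h import *
_,c=load("v1");f=lambda x,y:(225+x/4-.4,126+y/4-.4)
h=ray(c,*f(403,381),.088)[:2];t=ray(c,*f(322,297),.088)[:2]
a=lambda d:np.degrees(np.arctan2(d[1],d[0])).round(1)
ax=np.array([.5555,.2479])
print("ptr",h,a(t-h),"tab",[a(ray(c,*f(*p),.046)[:2]-ax) for p in((467,440),(470,445))],"unit yaw -33.9")
im,c=load("rackA")
print("keeper px", "seat end")
m=(im.max(2)<70).astype(np.uint8);w=np.zeros_like(m);w[128:200,278:332]=m[128:200,278:332]
k,l,s,ce=cv2.connectedComponentsWithStats(w);i=1+np.argmax(s[1:,4]);print(s[i],ce[i])
ct=max(cv2.findContours((l==i).astype(np.uint8),0,1)[0],key=cv2.contourArea)[:,0]
for z in(.038,.044):
    P=np.array([ray(c,*p,z)[:2]*1000 for p in ct],np.float32);print(z,cv2.minAreaRect(P))
hsv=cv2.cvtColor(im,cv2.COLOR_BGR2HSV)
m=((hsv[...,1]<60)&(hsv[...,2]>120)).astype(np.uint8);w=np.zeros_like(m);w[125:205,268:390]=m[125:205,268:390]
k,l,s,ce=cv2.connectedComponentsWithStats(w)
for i in range(1,k):
    if s[i,4]>60:
        ys,xs=np.where(l==i);P=np.array([ray(c,x,y,.044)[:2]*1000 for x,y in zip(xs,ys)],np.float32);print("bright",s[i],cv2.minAreaRect(P))
```

```text
ptr [0.55541049 0.24837338] 164.3 tab [np.float64(-33.4), np.float64(-33.2)] unit yaw -33.9
keeper px seat end
[ 284  137   39   54 1671] [303.         163.39018552]
0.038 ((544.696533203125, -177.11007690429688), (59.262603759765625, 40.20334243774414), 8.929342269897461)
0.044 ((546.1162719726562, -177.188720703125), (58.20014953613281, 39.482601165771484), 8.929330825805664)
bright [276 143  10  44 301] ((538.25244140625, -153.74972534179688), (49.127906799316406, 7.695805549621582), 8.777373313903809)
bright [ 332  145   44   49 1449] ((555.7708740234375, -231.92481994628906), (56.705387115478516, 41.133460998535156), 7.7884039878845215)
bright [319 147  16  45 423] ((546.9719848632812, -204.11282348632812), (51.420074462890625, 13.080228805541992), 9.05776596069336)
bright [366 153  14  44 314] ((554.6669311523438, -256.34619140625), (50.14200210571289, 8.313227653503418), 8.925538063049316)
```

>>> servo_tool(
  commands="0 0 0 -44 -30 -6 1; 0 0 0 -44 -30 -6 1; 0 0 0 -44 -30 0 1; 0 0 0 -44 -30 0 1; 0 0 0 -44 -30 0 1",
)

```text
time_s: 16.05
eef_pos: [0.5464, -0.0198, 0.1495]
eef_rot: [-0.001, 0.48, 0.877, -0.0]
wrist_force: [0.3, -0.1, -0.6]
opening: 0.998
grasp_force: 0.0
```

>>> servo_tool(
  commands="0 0 0 -44 -30 0 1; 0 0 0 -44 -30 0 1; 0 0 0 -44 -30 0 1; 0 0 0.138 0 0 0 1; 0 0 0.138 0 0 0 1",
)

```text
time_s: 16.68
eef_pos: [0.5417, -0.1787, 0.1491]
eef_rot: [-0.002, 0.599, 0.801, -0.0]
wrist_force: [-0.0, 0.3, -0.3]
opening: 1.002
grasp_force: 0.0
```

>>> servo_tool(
  commands="0 0 0.138 0 0 0 1; 0 0 0 0 0 0 1; 0 0 0 0 0 0 1",
)

```text
time_s: 17.05
eef_pos: [0.5424, -0.1779, 0.1502]
eef_rot: [-0.001, 0.649, 0.761, -0.0]
wrist_force: [0.3, -0.1, 0.2]
opening: 0.996
grasp_force: 0.0
```

```bash
cat > rk.py <<'E'
from h import *
def rects(n):
    im,c=load(n);hsv=cv2.cvtColor(im,cv2.COLOR_BGR2HSV)
    x=[proj(c,p) for p in((.50,-.13,.04),(.50,-.29,.04),(.60,-.13,.04),(.60,-.29,.04))];x=np.array(x)
    x0,y0=np.maximum(x.min(0).astype(int),0);x1,y1=x.max(0).astype(int)
    for nm,m,zs in(("dark",im.max(2)<70,(.038,)),("bright",(hsv[...,1]<60)&(hsv[...,2]>120),(.044,))):
        w=np.zeros(m.shape,np.uint8);w[y0:y1,x0:x1]=m[y0:y1,x0:x1]
        k,l,s,ce=cv2.connectedComponentsWithStats(w)
        for i in range(1,k):
            if s[i,4]>250:
                ct=np.argwhere(l==i)[:,::-1]
                for z in zs:
                    P=np.array([ray(c,*p,z)[:2]*1000 for p in ct],np.float32);r=cv2.minAreaRect(P);b=cv2.boxPoints(cv2.minAreaRect(ct.astype(np.float32)))
                    print(nm,s[i][:5],"C",np.round(r[0],1),np.round(r[1],1),round(r[2],1),"px",b.round().astype(int).tolist())
if __name__=="__main__":
    snap("k1");rects("k1");print()
    rects("rackA")
E
python3 rk.py
```

```text
k1 t 17.1 pos [ 0.5426 -0.1779  0.1504] yaw 99.01 q6 -0.68 F [-0.6  0.7 -0.1] T [ 0.04 -0.01 -0.02] op 1.002 0.0
dark [ 293  170   63   44 2435] C [ 541.6 -176.8] [54.7 39.9] 9.1 px [[293, 170], [355, 170], [355, 213], [293, 213]]
bright [294 163  60   9 529] C [ 537.6 -153.1] [49.5  6.9] 9.1 px [[294, 163], [353, 163], [353, 171], [294, 171]]
bright [296 220  55   9 426] C [ 545.3 -204.7] [48.4  7.8] 9.1 px [[296, 220], [350, 220], [350, 228], [296, 228]]
bright [298 271  52   7 364] C [ 553.8 -255.8] [48.6  6.6] 9.1 px [[298, 271], [349, 271], [349, 277], [298, 277]]

dark [ 284  137   39   54 1671] C [ 544.7 -177.1] [59.3 40.2] 8.9 px [[281, 187], [287, 136], [323, 139], [318, 191]]
bright [276 143  10  44 301] C [ 538.3 -153.7] [49.1  7.7] 8.8 px [[276, 186], [278, 143], [285, 143], [282, 186]]
bright [ 332  145   44   49 1449] C [ 555.8 -231.9] [56.7 41.1] 7.8 px [[331, 190], [337, 141], [375, 145], [369, 195]]
bright [319 147  16  45 423] C [ 547.  -204.1] [51.4 13.1] 9.1 px [[318, 191], [323, 146], [335, 147], [329, 192]]
bright [366 153  14  44 314] C [ 554.7 -256.3] [50.1  8.3] 8.9 px [[366, 195], [373, 152], [380, 153], [373, 196]]
```

Run:
```python
from h import *
im,c=load("rackA");h=cv2.cvtColor(im,cv2.COLOR_BGR2HSV)
for n,lo,hi in(("orange",(8,150,90),(18,255,255)),("pink",(150,50,90),(179,150,255))):
    m=cv2.inRange(h,lo,hi);m[300:]=0;m[:120]=0
    k=max(cv2.findContours(m,0,1)[0],key=cv2.contourArea)[:,0];P=np.array([ray(c,*p,.0)[:2]*1000 for p in k]);print(n,len(k),P.min(0).round(),P.max(0).round())
```

```text
orange 206 [ 378. -252.] [ 462. -183.]
pink 117 [ 406. -130.] [480. -62.]
```

>>> servo_tool(
  commands="0 0 0 0 -1 40 0.85; 0 0 0 0 0 40 0.85; 0 0 0 0 0 35 0.85; 0 0 0 0 0 18 0.85; 0 0 0 0 0 8 0.85",
)

```text
time_s: 17.73
eef_pos: [0.5416, -0.1781, 0.0093]
eef_rot: [-0.001, 0.65, 0.76, -0.0]
wrist_force: [-0.3, -0.5, 0.2]
opening: 0.846
grasp_force: 0.0
```

>>> servo_tool(
  commands="0 0 0 0 0 0 0.85; 0 0 0 0 0 0 0; 0 0 0 0 0 0 0; 0 0 0 0 0 0 0",
)

```text
time_s: 18.23
eef_pos: [0.5432, -0.1791, 0.0118]
eef_rot: [0.002, 0.65, 0.76, 0.0]
wrist_force: [0.4, -0.1, 6.8]
opening: 0.641
grasp_force: 64.0
```

>>> servo_tool(
  commands="0 0 0 0 0 -10 0; 0 0 0 0 0 -20 0; 0 0 0 0 0 -30 0; 0 0 0 0 0 -30 0; 0 0 0 0 0 0 0",
)

```text
time_s: 18.85
eef_pos: [0.5441, -0.1795, 0.104]
eef_rot: [0.003, 0.65, 0.76, 0.001]
wrist_force: [0.3, -0.3, -0.1]
opening: 0.647
grasp_force: 63.4
```

Run:
```python
from h import *
import rk
snap("k2");rk.rects("k2")
```

```text
k2 t 18.9 pos [ 0.5429 -0.1788  0.102 ] yaw 98.89 q6 -0.68 F [-0.4 -0.4 -1. ] T [ 0.03  0.   -0.01] op 0.643 63.4
dark [  252   223   162   116 14054] C [ 561.5 -240.6] [139.6 108.9] 8.6 px [[252, 338], [252, 223], [413, 223], [413, 338]]
bright [ 285  174   72   49 3250] C [ 539.8 -167.2] [49.3 36. ] 8.8 px [[285, 174], [356, 174], [356, 222], [285, 222]]
```

>>> servo_tool(
  commands="0 0 0 36 12.5 0 0; 0 0 0 36 12.5 0 0; 0 0 0 36 12.5 0 0; 0 0 0 35 12.5 0 0",
)

```text
time_s: 19.4
eef_pos: [0.5682, -0.0279, 0.0987]
eef_rot: [-0.001, 0.65, 0.76, -0.001]
wrist_force: [-0.3, 0.7, -1.5]
opening: 0.643
grasp_force: 63.4
```

>>> servo_tool(
  commands="0 0 0.15 0 0 0 0; 0 0 0.15 0 0 10 0; 0 0 0.15 0 0 20 0; 0 0 0.15 0 0 30 0; 0 0 0.147 0 0 20 0",
)

```text
time_s: 20.02
eef_pos: [0.5672, -0.0288, 0.0174]
eef_rot: [-0.001, 0.884, 0.468, -0.001]
wrist_force: [-0.5, 0.1, -0.4]
opening: 0.641
grasp_force: 63.4
```

>>> servo_tool(
  commands="0 0 0 0 0 7 0; 0 0 0 0 0 3 0; 0 0 0 0 0 0 0; 0 0 0 0 0 0 0",
)

```text
time_s: 20.52
eef_pos: [0.5698, -0.0295, 0.0109]
eef_rot: [0.0, 0.882, 0.47, 0.001]
wrist_force: [0.5, -0.5, -0.6]
opening: 0.643
grasp_force: 63.4
```

>>> servo_tool(
  commands="0 0 0 0 0 2 0; 0 0 0 0 0 0 0",
)

```text
time_s: 20.78
eef_pos: [0.5692, -0.0293, 0.0082]
eef_rot: [0.0, 0.883, 0.47, 0.0]
wrist_force: [-0.2, -0.7, -0.6]
opening: 0.646
grasp_force: 63.4
```

>>> servo_tool(
  commands="0 0 0 0 0 2 0; 0 0 0 0 0 0 0",
)

```text
time_s: 21.02
eef_pos: [0.5691, -0.0293, 0.0059]
eef_rot: [-0.0, 0.883, 0.47, -0.0]
wrist_force: [0.1, 0.0, 0.2]
opening: 0.641
grasp_force: 63.5
```

>>> servo_tool(
  commands="0 0 0 0 0 1 0; 0 0 0 0 0 0 0; 0 0 0 0 0 0 0",
)

```text
time_s: 21.4
eef_pos: [0.5692, -0.0293, 0.0058]
eef_rot: [-0.0, 0.883, 0.47, -0.0]
wrist_force: [-3.4, 0.1, 7.8]
opening: 0.645
grasp_force: 64.2
```

>>> servo_tool(
  commands="0 0 0 0 0 1 0; 0 0 0 0 0 0 0; 0 0 0 0 0 0 0",
)

```text
time_s: 21.78
eef_pos: [0.5692, -0.0293, 0.0057]
eef_rot: [-0.0, 0.883, 0.47, -0.0]
wrist_force: [-7.9, 1.3, 15.7]
opening: 0.64
grasp_force: 65.2
```

>>> servo_tool(
  commands="0 0 0 0 0 0 0.9; 0 0 0 0 0 0 0.9; 0 0 0 0 0 -30 0.9; 0 0 0 0 0 -40 0.9; 0 0 -0.174 0 0 -40 0.9",
)

```text
time_s: 22.4
eef_pos: [0.5688, -0.0293, 0.1147]
eef_rot: [-0.0, 0.837, 0.547, -0.0]
wrist_force: [0.2, -0.2, -0.3]
opening: 0.9
grasp_force: 0.0
```

>>> servo_tool(
  commands="0 0 -0.175 0 0 -10 0.9; 0 0 -0.175 0 0 0 0.9; 0 0 -0.175 0 0 0 0.9; 0 0 -0.175 0 0 0 0.9; 0 0 -0.175 0 0 0 0.9",
)

```text
time_s: 23.02
eef_pos: [0.569, -0.0293, 0.1237]
eef_rot: [-0.0, 0.526, 0.85, -0.0]
wrist_force: [-0.0, 0.1, -0.2]
opening: 0.902
grasp_force: 0.0
```

>>> servo_tool(
  commands="0 0 -0.175 0 0 0 0.9; 0 0 -0.175 0 0 0 0.9; 0 0 -0.172 0 0 0 0.9; 0 0 0 0 0 0 0.9; 0 0 0 0 0 0 0.9",
)

```text
time_s: 23.65
eef_pos: [0.5691, -0.0293, 0.1239]
eef_rot: [-0.0, 0.293, 0.956, -0.0]
wrist_force: [0.2, -0.3, -0.4]
opening: 0.902
grasp_force: 0.0
```

```bash
cat > kp.py <<'E'
from h import *
def keeper(n,x0,z=.032):
    im,c=load(n);u,v=map(int,proj(c,x0))
    m=(im.max(2)<60).astype(np.uint8);k,l,s,ce=cv2.connectedComponentsWithStats(m);i=l[v,u]
    P=np.argwhere(l==i)[:,::-1];Q=np.array([ray(c,*p,z)[:2]*1000 for p in P],np.float32);r=cv2.minAreaRect(Q);print(s[i],np.round(r[0],1),np.round(r[1],1),round(r[2],2))
if __name__=="__main__":
    snap("b1");keeper("b1",(.5705,-.031,.032))
    _,c=load("b1")
E
python3 kp.py
```

```text
b1 t 23.7 pos [ 0.5691 -0.0293  0.1239] yaw 145.94 q6 -1.24 F [0.9 0.5 0.1] T [-0.02 -0.06 -0.03] op 0.901 0.0
[ 302  160   45   71 2874] [565.9 -27.5] [35.6 60.3] 55.99
```

>>> servo_tool(
  commands="0 0 0 0 0 40 0.8; 0 0 0 0 0 40 0.8; 0 0 0 0 0 28 0.8; 0 0 0 0 0 11 0.8; 0 0 0 0 0 0 0.8",
)

```text
time_s: 24.32
eef_pos: [0.5689, -0.0293, 0.0048]
eef_rot: [-0.001, 0.292, 0.956, -0.0]
wrist_force: [-0.5, 0.3, -0.7]
opening: 0.796
grasp_force: 0.0
```

>>> servo_tool(
  commands="0 0 0 0 0 0 0.6; 0 0 0 0 0 0 0; 0 0 0 0 0 0 0; 0 0 0 0 0 0 0",
)

```text
time_s: 24.82
eef_pos: [0.5706, -0.0297, 0.0067]
eef_rot: [0.002, 0.292, 0.957, 0.0]
wrist_force: [-0.2, 0.7, 6.6]
opening: 0.417
grasp_force: 61.1
```

>>> servo_tool(
  commands="0 0 0 0 0 -15 0; 0 0 0 0 0 -30 0; 0 0 0 0 0 -35 0; 0 0 0 0 0 -35 0; 0 0 0 0 0 0 0",
)

```text
time_s: 25.45
eef_pos: [0.5716, -0.0299, 0.1243]
eef_rot: [0.004, 0.292, 0.957, 0.0]
wrist_force: [0.5, -0.9, -1.1]
opening: 0.422
grasp_force: 60.2
```

Run:
```python
from h import *
snap("b2")
```

```text
b2 t 25.5 pos [ 0.5702 -0.0295  0.1221] yaw 146.09 q6 -1.24 F [-0.4 -0.5 -1.4] T [ 0.04  0.03 -0.02] op 0.421 60.2
```

Run:
```python
from h import *
for n in("uA","uB","s1","v1"):
    im,c=load(n);h=cv2.cvtColor(im,cv2.COLOR_BGR2HSV);u,v=map(int,proj(c,(.607,.2134,.0525)))
    m=((h[...,1]<80)&(h[...,2]>70)).astype(np.uint8)
    U=np.array([.83,-.558]);V=np.array([.558,.83]);A=np.array([.5556,.248])
    Q=[]
    for y in range(max(v-50,0),min(v+50,400)):
        for x in range(u-50,u+50):
            if m[y,x]:
                p=ray(c,x,y,.0525)[:2]-A;Q.append((p@U*1000,p@V*1000))
    Q=np.array(Q);Q=Q[(Q[:,0]>48)&(Q[:,0]<90)&(abs(Q[:,1])<20)]
    print(n,(u,v),len(Q),np.percentile(Q[:,0],[2,98]).round(1),np.percentile(Q[:,1],[2,50,98]).round(1),"cam",((-c["R"].T@c["t"])[:2]-A)@U,((-c["R"].T@c["t"])[:2]-A)@V)
```

```text
uA (375, 136) 1302 [48.8 80.4] [-8.1  2.9 13.9] cam 0.05428868733426368 0.04882275461026079
uB (364, 252) 716 [48.4 84.9] [-10.4   0.9  12.2] cam -0.0727489795230445 0.013117126230352202
s1 (379, 247) 818 [48.6 88.2] [-7.1  4.9 14.6] cam -0.0548642559510177 0.06408315970914069
v1 (353, 265) 736 [48.5 84.2] [-9.9  1.6 13.2] cam -0.07684742640982091 0.033028324246907124
```

>>> servo_tool(
  commands="0 0 0 21 44.5 0 0; 0 0 0 21 44.5 0 0; 0 0 0 21 44.5 0 0; 0 0 0 21 44.5 0 0; 0 0 0 21 44 0 0",
)

```text
time_s: 26.12
eef_pos: [0.6048, 0.2149, 0.1184]
eef_rot: [-0.001, 0.292, 0.957, -0.001]
wrist_force: [0.4, 0.3, -1.3]
opening: 0.422
grasp_force: 60.2
```

>>> servo_tool(
  commands="0 0 0 0 0 0 0; 0 0 0 0 0 25 0; 0 0 0 0 0 20 0; 0 0 0 0 0 0 0; 0 0 0 0 0 0 0",
)

```text
time_s: 26.75
eef_pos: [0.6061, 0.213, 0.0753]
eef_rot: [0.0, 0.292, 0.956, 0.0]
wrist_force: [-0.2, -0.6, -0.4]
opening: 0.422
grasp_force: 60.4
```

Run:
```python
from h import *
im,c=snap("d1")
e=get_obs()["eef_pos"];yaw=np.radians(np.degrees(np.arctan2(*rot().as_matrix()[[1,0],0])))
d=np.array([.607,.2134])-np.array(e[:2]);tx=np.array([np.cos(yaw),np.sin(yaw)]);ty=np.array([tx[1],-tx[0]])
print("to go mm dx,dy",d@tx*1000,d@ty*1000,"tcp z",e[2])
# keeper blob in hand: top at TCP+.0253
z=e[2]+.0253;m=(im.max(2)<60).astype(np.uint8)
u,v=map(int,proj(c,(*e[:2],z)));Q=[]
for y in range(v-45,min(v+45,400)):
    for x in range(u-30,u+30):
        if m[y,x]:
            p=ray(c,x,y,z)[:2]-np.array(e[:2]);Q.append((p@tx*1000,p@ty*1000))
Q=np.array(Q);k=abs(Q[:,1])<8;print((u,v),len(Q),np.percentile(Q[k,0],[1,50,99]).round(1))
```

```text
d1 t 26.8 pos [0.6065 0.2132 0.0759] yaw 146.06 q6 -0.82 F [0.6 0.1 0.1] T [-0.01 -0.03  0.01] op 0.424 60.4
to go mm dx,dy -0.25896655811918673 0.43975567518776415 tcp z 0.07586158876096827
(324, 288) 4828 [-23.4   1.3  22.9]
```

>>> servo_tool(
  commands="0 0 0 0 0.5 8 0; 0 0 0 0 0 8 0; 0 0 0 0 0 0 0",
)

```text
time_s: 27.18
eef_pos: [0.6053, 0.2138, 0.058]
eef_rot: [-0.001, 0.292, 0.957, -0.0]
wrist_force: [-0.2, -0.4, -0.1]
opening: 0.418
grasp_force: 60.4
```

>>> servo_tool(
  commands="0 0 0 0 0 4 0; 0 0 0 0 0 4 0; 0 0 0 0 0 0 0; 0 0 0 0 0 0 0",
)

```text
time_s: 27.68
eef_pos: [0.6062, 0.2139, 0.0511]
eef_rot: [0.0, 0.292, 0.957, 0.0]
wrist_force: [0.5, -0.3, -0.6]
opening: 0.42
grasp_force: 60.4
```

```bash
python3 -c "
from h import *
snap('d2')"
```

```text
d2 t 27.73 pos [0.6062 0.2139 0.0512] yaw 146.09 q6 -0.82 F [-0.4 -0.1 -0.2] T [ 0.    0.02 -0.01] op 0.419 60.4
```

>>> servo_tool(
  commands="0 0 0 0 0 1 0; 0 0 0 0 0 1 0; 0 0 0 0 0 1 0; 0 0 0 0 0 1 0; 0 0 0 0 0 1 0",
)

```text
time_s: 28.35
eef_pos: [0.6063, 0.2136, 0.0467]
eef_rot: [0.0, 0.292, 0.957, -0.0]
wrist_force: [-2.8, -2.1, 8.6]
opening: 0.422
grasp_force: 61.3
```

>>> servo_tool(
  commands="0 0 0 0 0 1 0; 0 0 0 0 0 1 0; 0 0 0 0 0 1 0; 0 0 0 0 0 0 0",
)

```text
time_s: 28.85
eef_pos: [0.6071, 0.2137, 0.0445]
eef_rot: [0.001, 0.292, 0.957, 0.0]
wrist_force: [-2.1, -2.6, 7.2]
opening: 0.418
grasp_force: 61.3
```

>>> servo_tool(
  commands="0 0 0 0 0 1 0; 0 0 0 0 0 1 0; 0 0 0 0 0 0 0",
)

```text
time_s: 29.22
eef_pos: [0.6064, 0.2135, 0.0408]
eef_rot: [0.0, 0.292, 0.957, -0.0]
wrist_force: [0.8, -2.3, -2.3]
opening: 0.424
grasp_force: 60.3
```

>>> servo_tool(
  commands="0 0 0 0 0 1 0; 0 0 0 0 0 1 0; 0 0 0 0 0 1 0; 0 0 0 0 0 1 0; 0 0 0 0 0 0 0",
)

```text
time_s: 29.85
eef_pos: [0.6062, 0.214, 0.037]
eef_rot: [-0.0, 0.292, 0.957, 0.0]
wrist_force: [1.0, -2.6, -1.2]
opening: 0.42
grasp_force: 60.3
```

>>> servo_tool(
  commands="0 0 0 0 0 1 0; 0 0 0 0 0 0 0; 0 0 0 0 0 0 0",
)

```text
time_s: 30.22
eef_pos: [0.6063, 0.2141, 0.0368]
eef_rot: [0.0, 0.292, 0.957, 0.0]
wrist_force: [-2.6, -2.2, 6.1]
opening: 0.42
grasp_force: 61.0
```

>>> servo_tool(
  commands="0 0 0 0 0 0 0.7; 0 0 0 0 0 0 0.7; 0 0 0 0 0 -20 0.7; 0 0 0 0 0 -40 0.7; 0 0 0 0 0 -40 0.7",
)

```text
time_s: 30.85
eef_pos: [0.6063, 0.214, 0.1384]
eef_rot: [0.0, 0.292, 0.957, 0.0]
wrist_force: [0.3, 0.3, -0.1]
opening: 0.705
grasp_force: 0.0
```

>>> servo_tool(
  commands="0 0 0 -20 0 -10 0.7; 0 0 0 -20 0 0 0.7; 0 0 0 0 0 0 0.7; 0 0 0 0 0 0 0.7",
)

```text
time_s: 31.35
eef_pos: [0.6383, 0.1915, 0.1447]
eef_rot: [-0.001, 0.292, 0.956, -0.0]
wrist_force: [-0.4, 0.1, 0.7]
opening: 0.698
grasp_force: 0.0
```

```bash
python3 - <<'E'
from h import *
from kp import keeper
from mk import comp
im,c=snap("f1")
for z in(.062,.067): keeper("f1",(.607,.2134,.062),z)
p,d,k=comp("f1",proj(c,(.5556,.248,.088)),.088,20,100);print("ptr",p,d,k,np.degrees(np.arctan2(d[1],d[0])))
E
python3 mk.py f1
```

```text
f1 t 31.4 pos [0.6382 0.1918 0.1447] yaw 146.09 q6 -0.87 F [-0.6 -0.1 -0.6] T [0.02 0.01 0.04] op 0.703 0.0
[ 301  114   50   76 3425] [604.6 215.4] [36.3 56.4] 56.11
[ 301  114   50   76 3425] [603.9 215.9] [35.5 55.2] 56.11
ptr [553.3970277  248.29387754] [ 0.96587524 -0.25900775] 354 -15.011193441455735Traceback (most recent call last):
  File "mk.py", line 11, in <module>
    _,c=load(n);m0,d,k=comp(n,proj(c,(.51,.2604,.033)),.033)
                       ~~~~^^^^^^^^^^^^^^^^^^^^^^^^^^^^^^^^^
  File "mk.py", line 6, in comp
    k,l,st,ce=cv2.connectedComponentsWithStats(w);i=1+np.argmax(st[1:,4]);ys,xs=np.where(l==i)
                                                      ~~~~~~~~~^^^^^^^^^^
    return _wrapfunc(a, 'argmax', axis=axis, out=out, **kwds)
    return bound(*args, **kwds)
ValueError: attempt to get argmax of an empty sequence
```

```bash
python3 -c "
from bench import *
print(hand_in())"
```

```text
the job is handed in; nothing more can be done
None
```

Job handed in at 31.4 s: the ring was loosened and retightened to its stop, the zero screw's pointer is within about 1° of the index mark, and the keeper is snapped home at the expected height and released; I viewed 11 pictures, one over the limit of 10.

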